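# Lay the dowelling jig in its case and press the lid home

## Robot

A 6-joint arm with a two-finger parallel gripper is mounted at the origin on the work surface. World frame = base frame: x ahead of the robot, y to its left, z up, the work surface at z = 0. Lengths are in m, angles in rad, forces in N, time in s.
With the tool pointing down it reaches from about 0.325 to 0.9 m from the base axis. Payload 6.1 kg.
Tool frame: the origin (TCP) lies between the finger pads; the fingertips stand 17 mm ahead of it and the grasp point (between the pads) lies 2 mm behind it; z points along the fingers, y is the line along which they close (so a half turn about z gives the same grasp; the last joint's range is limited). The gripper opens to 87 mm and grips with 3 to 60 N. Pads are 19 mm wide; open, the fingers measure 117 mm over their backs; the gripper's body (75 mm by 190 mm) begins 51 mm behind the grasp point.
Start: joints at [-1.227, 0.22, 1.526, -0, 1.395, -0.126], TCP at [0.283, -0.557, 0.24] pointing down, gripper open.
Joint ranges: [-2.98, 2.98], [-0.91, 2.08], [0.09, 2.57], [-1.24, 4.39], [0.2, 2.65], [-2.68, 2.68]. Speed limits (rad/s): [2.57, 2.57, 3.01, 3.14, 3.14, 3.14].

## Interface

Orientations are given as [roll, pitch, yaw] about the fixed x, y, z axes, in that order (R = Rz(yaw) Ry(pitch) Rx(roll)).
In Python, from workcell import ctrl, cams, spotter gives the robot as it stands.
- The arm moves only by the shell command python3 -m handwheel 'ROWS' [FORCE]. ROWS is JSON, a list of rows, each an object of numbers: "tx", "ty", "tz": the shift along the tool's x, y, z in m; "yaw": the turn about the tool's z in rad; "hand": the opening, from 0 (shut) to 1 (fully open). In form: [{"tx": .., "ty": .., "tz": .., "yaw": .., "hand": ..}, ...]. A call has 1 to 8 rows; each row shifts and turns the commanded pose from where the row before left it, along the tool's axes as they then stand; what a row does not reach is not made up. A row lasts 1/8 s, in which the tool goes at most 62.5 mm and 10.7 degrees, less where a joint would pass 70% of its speed; a pose out of reach is approached as far as the arm can. A call with a gripper value outside its range is refused whole. The fingers move at their own pace and stop on an object; FORCE is the grip in N (left out, the last holds). Time passes only in rows, so rows that do not move let the fingers close. It gives the time, the measured TCP pose, the force, the opening and the grip force at its end, in the units of the state.
- ctrl.state(): the state, without advancing time (a new reading comes with each control period).
- cams.camera(name): name is "scene" or "top" or "wrist"; returns (picture, depth): 480x640x3 uint8, blue, green, red; 480x640 float32, m along the optical axis (not along the pixel's ray), 0 where there is no reading.
- cams.camera_info(name): a dict with "fx", "fy", "cx", "cy" (pixels), "R" (3x3) and "t" (3): a world point X has camera coordinates R X + t. Camera axes: x right, y down, z forward; pixel columns grow to the right and rows downward; lengths in m; the calibration is good to about 2 mm. The wrist camera is an equidistant fisheye: a pixel r from the principal point sees the ray r / f radians off the axis. A picture is of the moment at which its call begins: read the wrist's pose just before it. camera_info takes no time and is no camera call; for the wrist camera it gives the pose at the moment of the call.
- ctrl.job_done(): hands the job in; it is judged then, once.
Trained networks look in the newest picture that a camera, given by its name, has taken for a name from the list of things; names that differ only in an ending like _2 or _b are one class to them, and where a whole thing is asked for, a point or a joint stands for the part that bears it (a point fixed in the world has none). Each returns a list of dicts, best first, with "p" (0 to 1); they miss things now and then, are a little off and sometimes report something else, mostly with a low value. They report only what shows in the picture. A call takes as long as a camera call. They do not tell look-alikes from the thing itself.
- spotter.regions_of(camera, query): "mask" (480x640 bool, what is visible of it) and "bbox" ([left, top, width, height] in pixels, round what is visible of it).
The state is a dict: "t": time; "qpos": joint angles; "dq": joint speeds; "effort": joint torques, N m; "ee_pos": TCP position; "tool_rot": TCP orientation; "ft_force": force on the tool from outside, world axes, zero at the start; "torque": the same for the moment, N m; "gripper_width": finger opening in m; "finger_force": force on a finger pad.
Only numpy, scipy, OpenCV 4.12 (cv2) and the standard library are available. Lean on these libraries where they do the work, as an engineer would, in place of code of your own. Each camera call takes 0.05 s, during which the arm holds its last target. There are 200 camera calls.

## Task

The dowelling jig has been left standing on end in its wooden case, so the lid cannot go on. Lift it out, lay it down on the bench on one of its broad faces (those with the bushings) and let go, take it again and lay it flat in its fitted bay; then set the lid on the case and press it down without slamming or forcing it until it is fully home all round. Leave everything else where it is.

Things in the scene. Friction and masses are not known exactly. Their poses are not given: they have to be found in the camera images.
- case: Wooden case fixed to the bench, open on top, outside 163 (x) x 155 (y) x 62 mm (z); origin under its centre, z up. Walls 10 mm, floor 8 mm, inside 143 x 135 mm, 54 deep. A divider across it (x = 23.5 to 31.5 mm, top 10 mm below the rim) parts the jig's bay (-x side) from a 40 mm accessory bay with two rings (+x side). Contents must stay under the fill line, 46 mm above the inner floor.
- bay (a point): Centre of the jig bay's floor: case x = -24, y = 0, z = 8 mm; axes as the case. Four wooden corner cleats (tops 10 mm below the rim) leave a channel 95 mm long (x) by 55 wide (y), crossed mid-way by finger notches 48 mm wide (x), 135 mm from wall to wall (y), down to the floor. So close a fit that the jig jams if tipped over inside: it goes in only level, from above.
- mouth (a point): Middle of the case's mouth, at rim height: case x = y = 0, z = 62 mm; axes as the case. The opening is 143 (x) x 135 mm (y). Just under the rim, at the middle of each of the two y walls, a small steel leaf spring sticks 3.5 mm into the mouth; it yields outwards and grips the plug of the lid.
- jig_center (a point): Centre of the dowelling jig: aluminium block, 90 mm long (its z axis), 50 wide (y), 42 thick (x), 0.5 kg, three dark bushings on each 90 x 50 face. Starts on end in its bay, top 36 mm over the rim. Belongs on a 90 x 50 face (x axis vertical), long axis along case x, centre 21 mm over the bay floor; on a 90 x 42 face it is too high. Leaned over 30 deg on a lower edge and let go, it falls that way.
- lid_grip (a point): Centre of the lid's handle, a dark wooden bar 90 mm long (lid's x), 20 wide (y), 44 high, on the middle of the lid; the lid board's top is 22 mm below this point, its underside 32, the plug's underside 40. At the start the lid lies on the bench, plug down. With the lid home this point is 32 mm above the middle of the mouth.
- lid: The lid, loose, 0.3 kg; origin at the middle of its plug's underside, z up. Board 163 (x) x 155 (y) x 10 mm; plug below it 139 x 132 x 8 mm, with 2 mm (x) and 1.5 mm (y) to spare each side in the mouth, either way round. Set on the case it stops about 4 mm proud on the leaf springs; a push of some 5 to 15 N sends it home, board on the rim. Over 100 N is forcing it.
- jig: The jig (see its centre); origin at the middle of the 50 x 42 end it starts on. The bench midway between the case and the lid is clear for 110 mm all round, for laying it down.
- collar_a: loose steel ring, 28 mm across, 18 high, lying in the case's narrow accessory bay; bystander
- collar_b: loose steel ring, 34 mm across, 14 high, lying in the case's narrow accessory bay; bystander
- glue: white glue bottle, 54 mm across, 150 high, origin at its foot; bystander
- screwdriver: screwdriver lying on the bench, about 200 mm long; bystander
- offcut: wood offcut 60 x 140 x 22 mm, flat on the bench; bystander
- hammer: hammer lying on the bench between robot and work; bystander
- tin: dark steel tin, 72 mm across, 70 high, origin at its foot; bystander
- tape: black tape measure, 66 x 40 x 66 mm, between robot and work; bystander
Things that resemble listed ones, but are neither listed nor needed, are in the scene too. Leave any blue or purple look-alike of the jig alone.

How it is judged:
By the outcome, as a careful person would: the job done as asked, in the order asked, and still so for the second after the job is handed in, with the robot touching nothing.
It also fails if it takes over 72 s, if anything falls off the work surface, if the arm or the gripper's body presses on something with over 40 N, if the wrist force passes 120 N, or if a joint passes its speed limit or range.

## Working session

There is one attempt and no reset: what is moved stays moved. The work goes in short steps, Python scripts to look and compute and a shell command to move; the robot and the scene stay as the last step left them, time stands still between calls to the robot, and variables do not carry over. Pictures are saved under pics/ and viewed, at most 10 in all, crops included, and the job is handed in when it is done.

```bash
ls; mkdir -p pics
python3 - <<'E'
from workcell import ctrl,cams,spotter
import cv2,numpy as np
s=ctrl.state();print({k:np.round(v,3).tolist() for k,v in s.items()})
for n in("scene","top"):
    p,d=cams.camera(n);cv2.imwrite(f"pics/{n}0.png",p);np.savez(f"pics/{n}0.npz",p=p,d=d)
    i=cams.camera_info(n);print(n,i)
E
```

```text
pics
{'t': 0.0, 'qpos': [-1.227, 0.221, 1.528, -0.0, 1.395, -0.126], 'dq': [-0.0, -0.001, 0.001, 0.001, 0.001, -0.001], 'effort': [0.002, -49.461, -38.737, 0.07, 0.057, -0.0], 'ee_pos': [0.283, -0.557, 0.238], 'tool_rot': [-3.14, -0.0, 0.47], 'ft_force': [-0.119, 0.123, 0.371], 'torque': [-0.01, -0.055, -0.027], 'finger_force': 0.0, 'gripper_width': 0.087}
scene {'fx': 564.2516415291359, 'fy': 564.2516415291359, 'cx': 307.7710980817126, 'cy': 236.80504478454515, 'R': array([[-0.56765713,  0.82322224,  0.00839787],
       [ 0.62273781,  0.43603945, -0.649667  ],
       [-0.53848213, -0.36355844, -0.76017252]]), 't': array([ 0.25925305, -0.28745453,  1.48376673])}
top {'fx': 447.00007893510764, 'fy': 447.00007893510764, 'cx': 325.04465328416705, 'cy': 236.92702710802337, 'R': array([[-0.02531837, -0.9995648 , -0.01513893],
       [-0.98020491,  0.0277969 , -0.19602467],
       [ 0.19636018,  0.00987623, -0.9804821 ]]), 't': array([0.05928479, 0.53100248, 0.89554015])}
```

View pics/scene0.png

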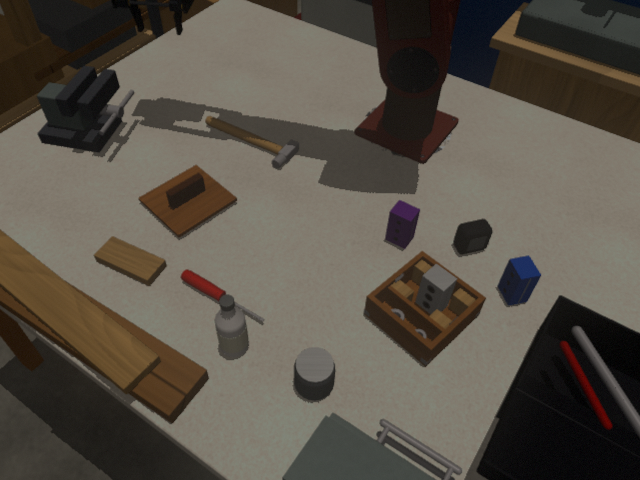

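View pics/top0.png

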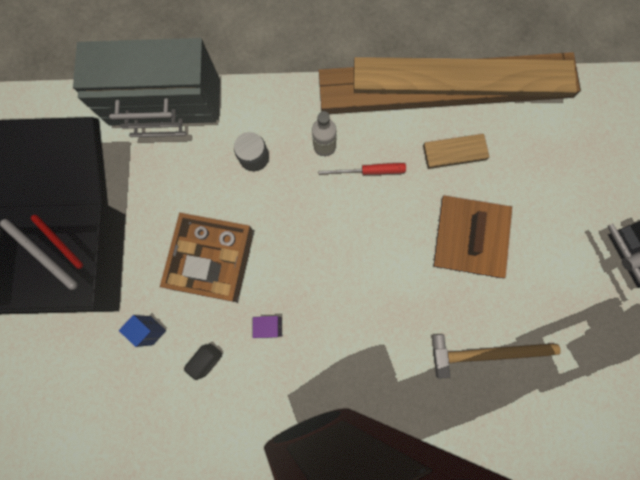

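```bash
cat > h.py <<'E'
from workcell import ctrl,cams,spotter
import cv2,numpy as np
def cloud(n,d):
    i=cams.camera_info(n);v,u=np.mgrid[:480,:640]
    x=(u-i["cx"])/i["fx"];y=(v-i["cy"])/i["fy"]
    if n=="wrist":
        r=np.hypot(x,y)+1e-9;k=np.tan(np.minimum(r,1.4))/r;x=x*k;y=y*k
    P=np.stack([x*d,y*d,d],-1)
    return (P-i["t"])@i["R"]
def rect(P,m):
    Q=P[m][:,:2]*1000
    (c,s,a)=cv2.minAreaRect(Q.astype(np.float32));return np.round(c,1),np.round(s,1),round(a,1),len(Q)
E
python3 - <<'E'
from h import *
for n in("top","scene"):
    f=np.load(f"pics/{n}0.npz");d=f["d"];X=cloud(n,d);z=X[...,2]
    if n=="top":
        case=np.zeros((480,640),bool);case[205:310,155:258]=1;lid=np.zeros_like(case);lid[190:285,428:520]=1
    else:
        case=np.zeros((480,640),bool);case[245:365,360:492]=1;lid=np.zeros_like(case);lid[160:240,135:240]=1
    ok=d>0
    print(n,"bench z",np.median(z[ok&(abs(z)<.02)]))
    for nm,m in(("rim",case&ok&(abs(z-.062)<.005)),("jigtop",case&ok&(abs(z-.098)<.006)),("lid",lid&ok&(abs(z-.018)<.006)),("lidgrip",lid&ok&(abs(z-.062)<.008))):
        m=cv2.morphologyEx(m.astype(np.uint8),cv2.MORPH_OPEN,np.ones((2,2)))>0
        if m.sum()>5: print(nm,rect(X,m),np.median(z[m]))
    for q in ("jig","lid"):
        r=spotter.regions_of(n,q)
        print(q,[(round(a["p"],2),a["bbox"]) for a in r][:4])
p=np.load("pics/scene0.npz")["p"];cv2.imwrite("pics/crop.png",cv2.resize(p[190:370,355:555],None,fx=3.5,fy=3.3,interpolation=2)[:600])
E
```

```text
top bench z -0.0006294562693585314
rim (array([474.2, 202.6]), array([386.2, 167.3]), 75.9, 1447) 0.06053055101854803
jigtop (array([424.1, 179.8]), array([324.2,  47.8]), 70.0, 525) 0.09686308463778338
lid (array([ 503.5, -165.4]), array([210.1, 465.4]), 13.8, 4567) 0.01719176114860433
lidgrip (array([ 439.3, -157.6]), array([ 74.9, 422.5]), 35.8, 419) 0.060817841163835186
jig [(0.92, [252.8, 316.9, 29.3, 23.7]), (0.66, [120.1, 313.8, 46.8, 33.6]), (0.57, [182.7, 254.1, 39.1, 28.5]), (0.38, [182.4, 347.0, 38.7, 33.5])]
lid [(0.95, [433.9, 197.4, 77.5, 77.0]), (0.32, [313.4, 109.9, 23.3, 46.2])]
scene bench z 0.00032038295042923913
rim (array([764.6, 322.6]), array([740.5, 195.1]), 4.9, 1693) 0.061173392507725605
jigtop (array([781.4, 361.2]), array([708.3,  58.8]), 10.0, 537) 0.09759072968555751
lid (array([756.9,  72.6]), array([1035.3,  210.4]), 57.3, 2922) 0.01826860784454629
lidgrip (array([824.3,  49.2]), array([1001. ,   83.7]), 48.4, 329) 0.06080404933763088
jig [(0.96, [416.2, 263.4, 41.4, 48.2]), (0.74, [497.2, 256.3, 43.1, 48.0]), (0.73, [383.7, 199.7, 38.9, 47.7]), (0.62, [214.2, 295.4, 32.6, 62.8])]
lid [(0.66, [141.5, 167.0, 92.3, 68.4])]
```

View pics/crop.png

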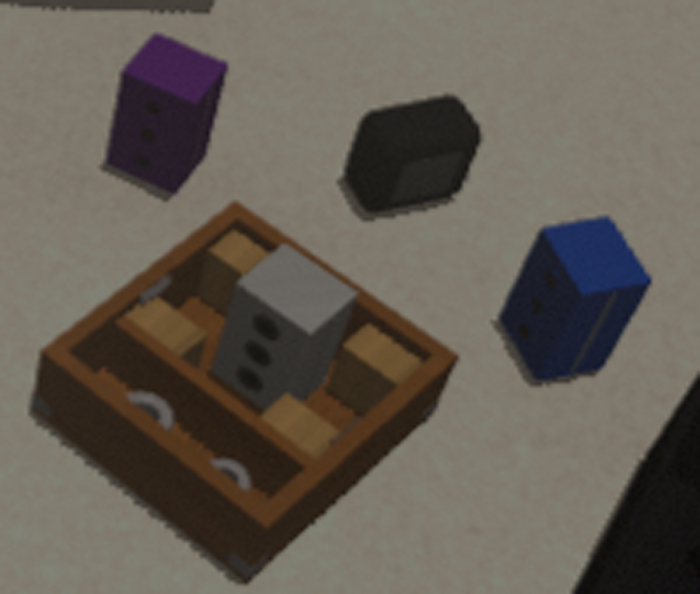

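```bash
cat >> h.py <<'E'
def rect(P,m,lo=0.5,hi=99.5):
    Q=P[m][:,:2]*1000;best=None
    for a in np.arange(-45,45,.5):
        c,s=np.cos(np.radians(a)),np.sin(np.radians(a));L=Q@np.array([[c,-s],[s,c]])
        l,h=np.percentile(L,[lo,hi],axis=0);A=np.prod(h-l)
        if best is None or A<best[0]:
            k=(l+h)/2;best=(A,[round(c*k[0]-s*k[1],1),round(s*k[0]+c*k[1],1)],np.round(h-l,1),a,len(Q))
    return best[1:]
E
python3 - <<'E'
from h import *
for n in("top","scene"):
    f=np.load(f"pics/{n}0.npz");d=f["d"];X=cloud(n,d);z=X[...,2]
    case=np.zeros((480,640),bool);lid=case.copy()
    if n=="top": case[205:310,155:258]=1;lid[190:285,428:520]=1
    else: case[245:365,360:492]=1;lid[160:240,135:240]=1
    ok=d>0
    for nm,m in(("rim",case&ok&(abs(z-.062)<.005)),("jigtop",case&ok&(abs(z-.098)<.006)),("lid",lid&ok&(abs(z-.018)<.006)),("lidgrip",lid&ok&(abs(z-.062)<.008))):
        m=cv2.morphologyEx(m.astype(np.uint8),cv2.MORPH_OPEN,np.ones((2,2)))>0
        if m.sum()>5: print(n,nm,rect(X,m),np.median(z[m]))
E
```

```text
top rim ([np.float64(497.8), np.float64(296.7)], array([162. , 154.3]), np.float64(-12.5), 1447) 0.06053055101854803
top jigtop ([np.float64(468.7), np.float64(302.3)], array([40.5, 47.8]), np.float64(-11.5), 525) 0.09686308463778338
top lid ([np.float64(532.3), np.float64(-285.7)], array([160.4, 161.4]), np.float64(-11.5), 4567) 0.01719176114860433
top lidgrip ([np.float64(448.0), np.float64(-167.8)], array([ 72. , 390.2]), np.float64(35.5), 419) 0.060817841163835186
scene rim ([np.float64(498.3), np.float64(298.7)], array([164.6, 152.8]), np.float64(-12.5), 1693) 0.061173392507725605
scene jigtop ([np.float64(461.2), np.float64(306.7)], array([60.5, 47.9]), np.float64(-10.0), 537) 0.09759072968555751
scene lid ([np.float64(534.6), np.float64(-278.6)], array([162.8, 152.5]), np.float64(-11.5), 2922) 0.01826860784454629
scene lidgrip ([np.float64(632.6), np.float64(-166.5)], array([ 82.3, 410.1]), np.float64(-41.5), 329) 0.06080404933763088
```

Candidates (scene pixels): grey block in the case (436,287), purple block (401,222), blue block (518,278). The crop shows the grey one on end in the bay, with bushings facing case +x, so that is the jig. The lid with its dark bar is at (187,198).

```bash
python3 -m handwheel '[{"yaw":0.172},{"yaw":0.172},{"yaw":0.172},{"yaw":0.172},{"ty":-0.05},{"ty":-0.05},{"ty":-0.05},{"ty":-0.05}]'
python3 -m handwheel '[{"ty":-0.05},{"ty":-0.05},{"ty":-0.05},{"ty":-0.05},{"ty":-0.05},{"ty":-0.05},{"ty":-0.05},{"ty":-0.05}]'
python3 -m handwheel '[{"ty":-0.05},{"ty":-0.05},{"ty":-0.05},{"ty":-0.05},{"ty":-0.05},{"ty":-0.03},{},{}]'
python3 - <<'E'
from h import *
p,d=cams.camera("wrist");cv2.imwrite("pics/w1.png",p);X=cloud("wrist",d);z=X[...,2];np.savez("pics/w1.npz",p=p,d=d,X=X)
s=ctrl.state();print(s["ee_pos"],s["tool_rot"])
ok=(d>0)&(np.hypot(X[...,0]-.498,X[...,1]-.297)<.13)
for nm,a,t in(("rim",.062,.004),("jigtop",.098,.006)):
    m=ok&(abs(z-a)<t);m=cv2.morphologyEx(m.astype(np.uint8),cv2.MORPH_OPEN,np.ones((3,3)))>0
    if m.sum()>5: print(nm,rect(X,m),np.median(z[m]))
E
```

```text
[ 0.28291038 -0.5571617   0.23928194] [-3.14116714e+00 -5.68162834e-05  4.69827128e-01]schema error: expected keys tx, ty, tz, yaw, hand
schema error: expected keys tx, ty, tz, yaw, hand
schema error: expected keys tx, ty, tz, yaw, hand
```

View pics/w1.png

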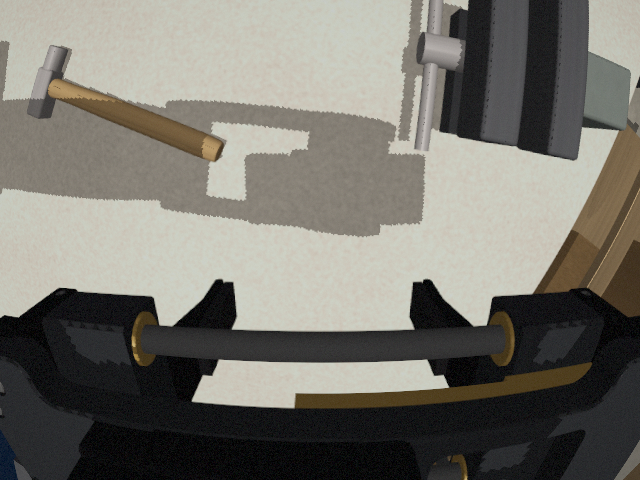

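The wrist picture shows only bare bench, the hammer (130,120) and the fingers, because the move was refused: every row needs all five keys.

```bash
python3 -m handwheel '[{"tx":0,"ty":0,"tz":0,"yaw":0.172,"hand":1},{"tx":0,"ty":0,"tz":0,"yaw":0.172,"hand":1},{"tx":0,"ty":0,"tz":0,"yaw":0.172,"hand":1},{"tx":0,"ty":0,"tz":0,"yaw":0.172,"hand":1},{"tx":0,"ty":-0.05,"tz":0,"yaw":0,"hand":1},{"tx":0,"ty":-0.05,"tz":0,"yaw":0,"hand":1},{"tx":0,"ty":-0.05,"tz":0,"yaw":0,"hand":1},{"tx":0,"ty":-0.05,"tz":0,"yaw":0,"hand":1}]'
python3 -m handwheel '[{"tx":0,"ty":-0.05,"tz":0,"yaw":0,"hand":1},{"tx":0,"ty":-0.05,"tz":0,"yaw":0,"hand":1},{"tx":0,"ty":-0.05,"tz":0,"yaw":0,"hand":1},{"tx":0,"ty":-0.05,"tz":0,"yaw":0,"hand":1},{"tx":0,"ty":-0.05,"tz":0,"yaw":0,"hand":1},{"tx":0,"ty":-0.05,"tz":0,"yaw":0,"hand":1},{"tx":0,"ty":-0.05,"tz":0,"yaw":0,"hand":1},{"tx":0,"ty":-0.05,"tz":0,"yaw":0,"hand":1}]'
python3 -m handwheel '[{"tx":0,"ty":-0.05,"tz":0,"yaw":0,"hand":1},{"tx":0,"ty":-0.05,"tz":0,"yaw":0,"hand":1},{"tx":0,"ty":-0.05,"tz":0,"yaw":0,"hand":1},{"tx":0,"ty":-0.05,"tz":0,"yaw":0,"hand":1},{"tx":0,"ty":-0.05,"tz":0,"yaw":0,"hand":1},{"tx":0,"ty":-0.03,"tz":0,"yaw":0,"hand":1},{"tx":0,"ty":0,"tz":0,"yaw":0,"hand":1}]'
cat > look.py <<'E'
from h import *
import sys
def near(c,r,specs,name):
    p,d=cams.camera("wrist");X=cloud("wrist",d);z=X[...,2];cv2.imwrite(f"pics/{name}.png",p);np.savez(f"pics/{name}.npz",p=p,d=d,X=X)
    s=ctrl.state();print(s["t"],s["ee_pos"],s["tool_rot"])
    ok=(d>0)&(np.hypot(X[...,0]-c[0],X[...,1]-c[1])<r)
    for nm,a,t in specs:
        m=ok&(abs(z-a)<t);m=cv2.morphologyEx(m.astype(np.uint8),cv2.MORPH_OPEN,np.ones((3,3)))>0
        if m.sum()>5: print(nm,rect(X,m),np.median(z[m]))
E
python3 -c '
from look import *
near((.498,.297),.13,(("rim",.062,.004),("jigtop",.098,.006)),"w2")'
```

```text
t: 1.35
ee_pos: [0.3264, -0.3605, 0.2396]
tool_rot: [3.141, -0.0, -0.219]
ft_force: [-0.1, -0.1, -0.3]
gripper_width: 0.0868
finger_force: 0.0
t: 2.35
ee_pos: [0.413, 0.0301, 0.2399]
tool_rot: [-3.142, -0.001, -0.218]
ft_force: [0.7, -0.2, 0.1]
gripper_width: 0.0872
finger_force: 0.0
t: 3.22
ee_pos: [0.4733, 0.3036, 0.2392]
tool_rot: [-3.142, 0.0, -0.215]
ft_force: [0.6, -0.4, 1.1]
gripper_width: 0.0868
finger_force: 0.0
3.275 [0.47313805 0.30232792 0.23918488] [ 3.14083030e+00  5.25492328e-04 -2.16504142e-01]
rim ([np.float64(497.0), np.float64(296.2)], array([162.7, 154.7]), np.float64(-12.5), 7255) 0.06044006695231863
jigtop ([np.float64(468.7), np.float64(302.8)], array([41. , 49.6]), np.float64(-11.5), 3075) 0.096406574489431
```

```bash
python3 -m handwheel '[{"tx":-0.0045,"ty":0,"tz":0.05,"yaw":0,"hand":1},{"tx":0,"ty":0,"tz":0.05,"yaw":0,"hand":1},{"tx":0,"ty":0,"tz":0.04,"yaw":0,"hand":1},{"tx":0,"ty":0,"tz":0.02,"yaw":0,"hand":1},{"tx":0,"ty":0,"tz":0,"yaw":0,"hand":0},{"tx":0,"ty":0,"tz":0,"yaw":0,"hand":0},{"tx":0,"ty":0,"tz":0,"yaw":0,"hand":0},{"tx":0,"ty":0,"tz":0,"yaw":0,"hand":0}]' 40
python3 -m handwheel '[{"tx":0,"ty":0,"tz":0,"yaw":0,"hand":0},{"tx":0,"ty":0,"tz":-0.02,"yaw":0,"hand":0},{"tx":0,"ty":0,"tz":-0.04,"yaw":0,"hand":0},{"tx":0,"ty":0,"tz":-0.04,"yaw":0,"hand":0},{"tx":0,"ty":0,"tz":0,"yaw":0,"hand":0}]'
```

```text
t: 4.28
ee_pos: [0.4698, 0.3031, 0.0807]
tool_rot: [-3.14, -0.002, -0.218]
ft_force: [0.0, -0.6, -0.7]
gripper_width: 0.0549
finger_force: 0.0
t: 4.9
ee_pos: [0.471, 0.3038, 0.1827]
tool_rot: [-3.138, -0.005, -0.218]
ft_force: [0.5, 0.6, -3.8]
gripper_width: 0.0497
finger_force: 39.8
```

```bash
python3 -m handwheel '[{"tx":0.01,"ty":0.047,"tz":0,"yaw":0,"hand":0},{"tx":0.01,"ty":0.047,"tz":0,"yaw":0,"hand":0},{"tx":0.01,"ty":0.047,"tz":0,"yaw":0,"hand":0},{"tx":0.01,"ty":0.047,"tz":0,"yaw":0,"hand":0},{"tx":0.01,"ty":0.047,"tz":0,"yaw":0,"hand":0},{"tx":0.01,"ty":0.047,"tz":0,"yaw":0,"hand":0},{"tx":0,"ty":0,"tz":0.04,"yaw":0,"hand":0},{"tx":0,"ty":0,"tz":0.04,"yaw":0,"hand":0}]'
python3 -m handwheel '[{"tx":0,"ty":0,"tz":0.02,"yaw":0,"hand":0},{"tx":0,"ty":0,"tz":0.005,"yaw":0,"hand":0},{"tx":0,"ty":0,"tz":0.002,"yaw":0,"hand":0},{"tx":0,"ty":0,"tz":0,"yaw":0,"hand":0}]'
python3 -m handwheel '[{"tx":0,"ty":0,"tz":0,"yaw":0,"hand":0},{"tx":0,"ty":0,"tz":0.001,"yaw":0,"hand":0}]' 6
python3 -c '
from h import *
print(ctrl.state()["ee_pos"])
p,d=cams.camera("scene");cv2.imwrite("pics/s1.png",cv2.resize(p[150:350,150:420],None,fx=2.5,fy=2.5))'
```

```text
t: 5.9
ee_pos: [0.4652, 0.0138, 0.0967]
tool_rot: [3.141, 0.002, -0.22]
ft_force: [-0.4, -0.5, -5.1]
gripper_width: 0.0497
finger_force: 39.8
t: 6.4
ee_pos: [0.465, 0.0149, 0.0723]
tool_rot: [3.141, 0.004, -0.218]
ft_force: [-5.6, 1.2, 9.8]
gripper_width: 0.0497
finger_force: 39.9
t: 6.65
ee_pos: [0.4662, 0.0149, 0.0716]
tool_rot: [-3.141, 0.001, -0.218]
ft_force: [-2.5, 1.0, 7.8]
gripper_width: 0.0498
finger_force: 6.0
[0.46621799 0.01489692 0.0716305 ]
```

View pics/s1.png

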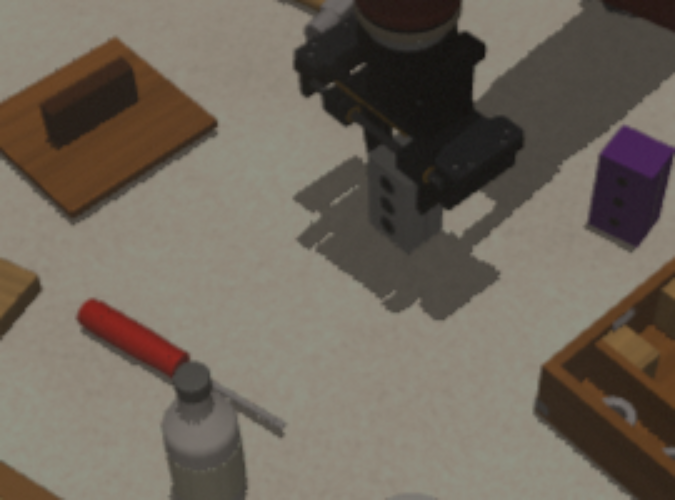

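The jig stands upright on clear bench in the gripper (crop pixel 405,200), bushing face toward +x. I'll tip it over along the arc with the light grip.

```bash
python3 -m handwheel '[{"tx":0.006,"ty":0,"tz":-0.0015,"yaw":0,"hand":0},{"tx":0.0065,"ty":0,"tz":-0.001,"yaw":0,"hand":0},{"tx":0.0065,"ty":0,"tz":0,"yaw":0,"hand":0},{"tx":0.0065,"ty":0,"tz":0,"yaw":0,"hand":0},{"tx":0.0065,"ty":0,"tz":0.0005,"yaw":0,"hand":0},{"tx":0.0065,"ty":0,"tz":0.001,"yaw":0,"hand":0},{"tx":0,"ty":0,"tz":0,"yaw":0,"hand":0}]' 6
python3 -c '
from h import *
p,d=cams.camera("scene");cv2.imwrite("pics/s2.png",cv2.resize(p[170:280,230:370],None,fx=4,fy=4))'
```

```text
t: 7.58
ee_pos: [0.5055, 0.0058, 0.0731]
tool_rot: [3.142, -0.002, -0.218]
ft_force: [-0.1, -1.1, -0.1]
gripper_width: 0.0499
finger_force: 6.0
```

View pics/s2.png

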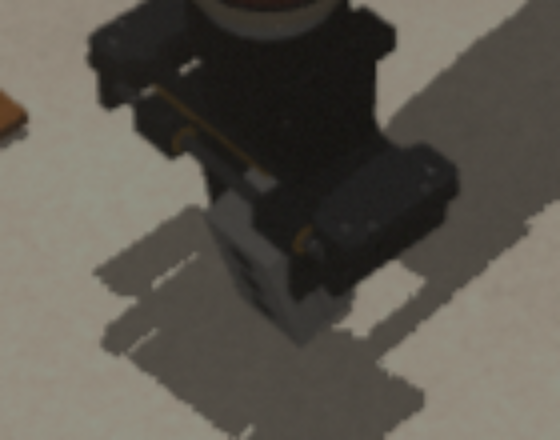

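The jig now leans about 30° toward +x, bushing face turning down (crop pixel 260,270). I'll follow the arc down.

```bash
python3 -m handwheel '[{"tx":0.012,"ty":0,"tz":0.004,"yaw":0,"hand":0},{"tx":0.0115,"ty":0,"tz":0.006,"yaw":0,"hand":0},{"tx":0.010,"ty":0,"tz":0.008,"yaw":0,"hand":0},{"tx":0.0085,"ty":0,"tz":0.0095,"yaw":0,"hand":0},{"tx":0.007,"ty":0,"tz":0.011,"yaw":0,"hand":0},{"tx":0.0045,"ty":0,"tz":0.011,"yaw":0,"hand":0},{"tx":0,"ty":0,"tz":0,"yaw":0,"hand":0}]' 6
python3 -m handwheel '[{"tx":0,"ty":0,"tz":0,"yaw":0,"hand":1},{"tx":0,"ty":0,"tz":0,"yaw":0,"hand":1},{"tx":0,"ty":0,"tz":0,"yaw":0,"hand":1},{"tx":0,"ty":0,"tz":0,"yaw":0,"hand":1},{"tx":-0.015,"ty":0,"tz":-0.05,"yaw":0,"hand":1},{"tx":-0.015,"ty":0,"tz":-0.05,"yaw":0,"hand":1},{"tx":0,"ty":0,"tz":-0.05,"yaw":0,"hand":1},{"tx":0,"ty":0,"tz":0,"yaw":0,"hand":1}]'
python3 -c '
from look import *
near((.535,0),.09,(("jig",.042,.006),("higher",.055,.005)),"w3")'
```

```text
t: 8.5
ee_pos: [0.554, -0.0048, 0.0204]
tool_rot: [3.142, 0.006, -0.218]
ft_force: [0.3, 0.1, -4.3]
gripper_width: 0.0495
finger_force: 6.0
t: 9.5
ee_pos: [0.5304, 0.0007, 0.1786]
tool_rot: [-3.141, -0.01, -0.218]
ft_force: [0.5, -0.8, -0.1]
gripper_width: 0.0868
finger_force: 0.0
9.55 [0.52872636 0.00090096 0.17575691] [-3.14120237 -0.00552032 -0.21810856]
jig ([np.float64(539.1), np.float64(-2.5)], array([89.1, 49.2]), np.float64(-13.5), 6898) 0.03764199340609459
```

```bash
python3 -c '
from h import *
f=np.load("pics/w3.npz");X=f["X"];a=np.radians(-12.5)
q=(X-[.539,-.0025,0]);u=q[...,0]*np.cos(a)+q[...,1]*np.sin(a);v=-q[...,0]*np.sin(a)+q[...,1]*np.cos(a)
for s in(-.06,-.035,-.02,0,.02,.035):
  m=(abs(u-s)<.004)&(abs(v)<.015);print(s,m.sum(),np.median(X[m][:,2]))
cv2.imwrite("pics/w3c.png",f["p"])'
```

```text
-0.06 66 -0.004031372423772529
-0.035 339 0.03777499683753719
-0.02 368 0.03781442771387464
0 376 0.03788085572390522
0.02 3786 0.24388203876489534
0.035 398 0.037560802763744794
```

View pics/w3c.png

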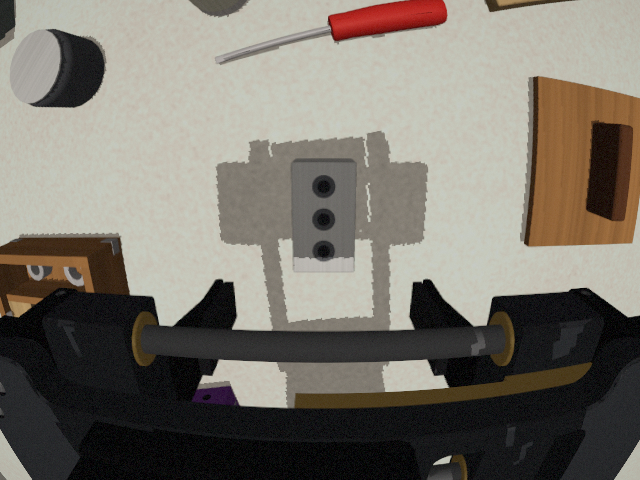

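The jig lies flat, bushings up, clear of everything (pixel 323,215). The lid's handle is at right (605,170).

```bash
python3 -m handwheel '[{"tx":0.0105,"ty":0.001,"tz":0.01,"yaw":0,"hand":1},{"tx":0,"ty":0,"tz":0,"yaw":0,"hand":1},{"tx":0,"ty":0,"tz":0,"yaw":0,"hand":1}]'
python3 -c '
from look import *
near((.535,0),.09,(("jig",.041,.005),),"w4")'
```

```text
t: 9.93
ee_pos: [0.5363, -0.0021, 0.1613]
tool_rot: [3.141, 0.003, -0.218]
ft_force: [0.6, 0.6, 0.1]
gripper_width: 0.0868
finger_force: 0.0
9.975 [ 0.53649025 -0.00207499  0.16170695] [ 3.14147110e+00  2.56088565e-03 -2.18357451e-01]
jig ([np.float64(542.2), np.float64(-2.7)], array([88.8, 49.2]), np.float64(-12.5), 7749) 0.041078157859707067
```

```bash
python3 -m handwheel '[{"tx":0.0055,"ty":-0.0005,"tz":0.05,"yaw":0,"hand":1},{"tx":0,"ty":0,"tz":0.05,"yaw":0,"hand":1},{"tx":0,"ty":0,"tz":0.03,"yaw":0,"hand":1},{"tx":0,"ty":0,"tz":0.002,"yaw":0,"hand":0},{"tx":0,"ty":0,"tz":0,"yaw":0,"hand":0},{"tx":0,"ty":0,"tz":0,"yaw":0,"hand":0},{"tx":0,"ty":0,"tz":0,"yaw":0,"hand":0},{"tx":0,"ty":0,"tz":0,"yaw":0,"hand":0}]' 40
python3 -m handwheel '[{"tx":0,"ty":0,"tz":0,"yaw":0,"hand":0},{"tx":0,"ty":0,"tz":-0.04,"yaw":0,"hand":0},{"tx":0,"ty":0,"tz":-0.05,"yaw":0,"hand":0},{"tx":0,"ty":0,"tz":-0.05,"yaw":0,"hand":0},{"tx":0,"ty":0,"tz":0,"yaw":0,"hand":0},{"tx":0,"ty":0,"tz":0,"yaw":0,"hand":0}]'
python3 -c '
from look import *
near((.54,-.0),.09,(("jig",.185,.012),),"w5")'
```

```text
t: 10.98
ee_pos: [0.5435, -0.0029, 0.0322]
tool_rot: [-3.141, -0.002, -0.218]
ft_force: [-0.9, 0.1, 4.5]
gripper_width: 0.0496
finger_force: 40.0
t: 11.72
ee_pos: [0.5413, -0.0026, 0.1693]
tool_rot: [3.141, 0.003, -0.218]
ft_force: [-0.4, 0.4, -3.9]
gripper_width: 0.0497
finger_force: 40.0
11.775 [ 0.54073273 -0.0025904   0.16836798] [ 3.14124262  0.00463239 -0.21820903]
jig ([np.float64(544.1), np.float64(-3.7)], array([79., 71.]), np.float64(-13.0), 17914) 0.17664925983138258
```

```bash
python3 -m handwheel '[{"tx":-0.022,"ty":-0.047,"tz":-0.005,"yaw":0,"hand":0},{"tx":-0.022,"ty":-0.047,"tz":0,"yaw":0,"hand":0},{"tx":-0.022,"ty":-0.047,"tz":0,"yaw":0,"hand":0},{"tx":-0.022,"ty":-0.047,"tz":0,"yaw":0,"hand":0},{"tx":-0.022,"ty":-0.047,"tz":0,"yaw":0,"hand":0},{"tx":-0.022,"ty":-0.047,"tz":0,"yaw":0,"hand":0},{"tx":0,"ty":0,"tz":0,"yaw":0,"hand":0},{"tx":0,"ty":0,"tz":0,"yaw":0,"hand":0}]'
python3 -m handwheel '[{"tx":0,"ty":0,"tz":0,"yaw":0,"hand":0},{"tx":0,"ty":0,"tz":0,"yaw":0,"hand":0}]'
python3 -c '
from look import *
near((.498,.297),.13,(("rim",.061,.005),),"w6")
f=np.load("pics/w6.npz");X=f["X"];z=X[...,2]
m=(np.hypot(X[...,0]-.48,X[...,1]-.3)<.1)&(z>.15)&(z<.19)
cv2.imwrite("pics/w6m.png",np.hstack([f["p"]])[:,:]);h,e=np.histogram(z[m],20);print(h,e.round(3))'
```

```text
t: 12.78
ee_pos: [0.4734, 0.3003, 0.1736]
tool_rot: [3.138, 0.003, -0.217]
ft_force: [-0.1, -0.9, -4.4]
gripper_width: 0.0501
finger_force: 40.0
t: 13.02
ee_pos: [0.4751, 0.2999, 0.1757]
tool_rot: [3.141, 0.0, -0.22]
ft_force: [-0.8, -0.3, -4.9]
gripper_width: 0.0498
finger_force: 40.0
13.075 [0.4751278  0.30006959 0.17590625] [ 3.14139319e+00  1.75233371e-04 -2.19861718e-01]
rim ([np.float64(498.7), np.float64(297.7)], array([160.4, 154.8]), np.float64(-12.5), 8960) 0.06067063960705379
[   94    92   103    97   119   154   182   215   178   183   203   190
   220   195   218   301  6246 10030   162   143] [0.15  0.152 0.154 0.156 0.158 0.16  0.162 0.164 0.166 0.168 0.17  0.172
 0.174 0.176 0.178 0.18  0.182 0.184 0.186 0.188 0.19 ]
```

View pics/w6m.png

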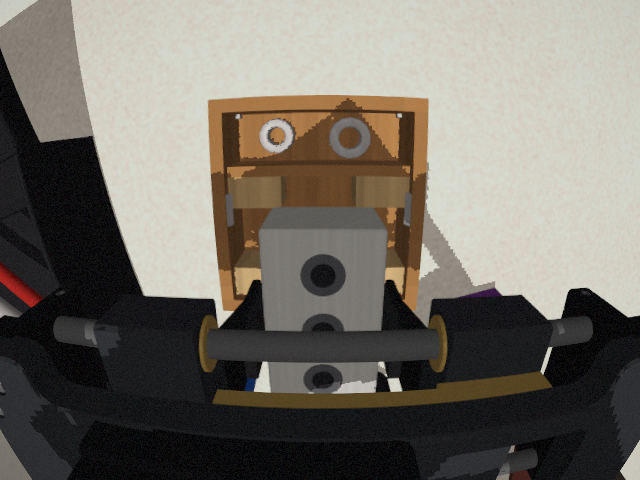

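```bash
python3 -c '
from h import *
f=np.load("pics/w6.npz");X=f["X"];z=X[...,2]*1000;a=-.2198
u=(X[...,0]*np.cos(a)+X[...,1]*np.sin(a))*1000;v=(-X[...,0]*np.sin(a)+X[...,1]*np.cos(a))*1000
e=np.array([475.1,300.1]);print("tcp",e[0]*np.cos(a)+e[1]*np.sin(a),-e[0]*np.sin(a)+e[1]*np.cos(a))
o=lambda m:cv2.morphologyEx(m.astype(np.uint8),cv2.MORPH_OPEN,np.ones((3,3)))>0
near=(np.hypot(X[...,0]-.498,X[...,1]-.297)<.13)
r=o(near&(abs(z-61)<5));print("rim u max",np.percentile(u[r],[99,99.8]),"v",np.percentile(v[r],[.3,1,99,99.7]))
for lo,hi in((380,400),(450,470)):
  k=r&(u>lo)&(u<hi);print(lo,k.sum(),np.percentile(v[k],[1,99]) if k.sum() else 0)
j=o(near&(abs(z-184)<3.5)&(abs(v-398)<35));j[:200]=0;j[395:]=0
print("jig u",np.percentile(u[j],[1,99,99.8]),"v",np.percentile(v[j],[1,99]), np.median(z[j]))
for lo in(420,435,450):
  k=j&(u>lo)&(u<lo+10);print(lo,k.sum(),np.percentile(v[k],[1,99]) if k.sum() else 0)
'
```

```text
tcp 398.2374698704037 396.46807890575417
rim u max [501.86897037 502.09335729] v [321.77267498 322.1211248  476.4269422  476.77253391]
380 681 [322.02970427 476.31122152]
450 824 [322.06223966 476.5968376 ]
jig u [362.82929751 441.15545038 441.43301204] v [370.42808777 421.70288586] 184.17018446529053
420 2952 [371.8552652  420.24027515]
435 2303 [371.65412001 420.14293067]
450 0 0
```

The block (322,300) hangs level over the bay, aligned with the case. It is 3 mm off in case y. I'll correct that, go down to just above the cleats and check again.

```bash
python3 -m handwheel '[{"tx":0,"ty":-0.003,"tz":0.04,"yaw":0,"hand":0},{"tx":0,"ty":0,"tz":0.04,"yaw":0,"hand":0},{"tx":0,"ty":0,"tz":0,"yaw":0,"hand":0},{"tx":0,"ty":0,"tz":0,"yaw":0,"hand":0}]'
cat > fit.py <<'E'
from h import *
s=ctrl.state();p,d=cams.camera("wrist");X=cloud("wrist",d);z=X[...,2]*1000;a=-.2198
u=(X[...,0]*np.cos(a)+X[...,1]*np.sin(a))*1000;v=(-X[...,0]*np.sin(a)+X[...,1]*np.cos(a))*1000
e=s["ee_pos"]*1000;zj=e[2]+9;print(s["t"],"tcp",e[0]*np.cos(a)+e[1]*np.sin(a),-e[0]*np.sin(a)+e[1]*np.cos(a),e[2],s["tool_rot"],s["ft_force"])
o=lambda m:cv2.morphologyEx(m.astype(np.uint8),cv2.MORPH_OPEN,np.ones((3,3)))>0
near=(np.hypot(X[...,0]-.498,X[...,1]-.297)<.13)
r=o(near&(abs(z-61)<5));r[:,:]&=(u>440)
print("case u",np.percentile(u[r],99.5)-81.5,"v",np.percentile(v[r],[1,99]),np.percentile(v[r],[1,99]).mean())
j=o(near&(abs(z-zj)<4)&(abs(v-398)<30)&(u<447));j[395:]=0
k=j&(u>420);print("jig u",np.percentile(u[j],99.5)-45,"v",np.percentile(v[k],[1,99]),np.percentile(v[k],[1,99]).mean())
cv2.imwrite("pics/fit.png",p);np.savez("pics/fit.npz",p=p,X=X)
E
python3 fit.py
```

```text
t: 13.58
ee_pos: [0.476, 0.3039, 0.097]
tool_rot: [-3.141, -0.0, -0.219]
ft_force: [-0.3, -0.4, -3.0]
gripper_width: 0.0497
finger_force: 40.0
13.575 tcp 398.2773964323893 400.3337065678751 97.04630001260459 [-3.14118205e+00 -2.83916744e-04 -2.18903087e-01] [-0.2875006  -0.36468226 -3.04740103]
case u 420.6933872358526 v [322.68383264 476.69429183] 399.68906223412364
jig u 396.5999882096908 v [376.0284929  424.44282895] 400.2356609265198
```

```bash
python3 -m handwheel '[{"tx":0,"ty":0.0005,"tz":0.012,"yaw":0,"hand":0},{"tx":0,"ty":0,"tz":0.012,"yaw":0,"hand":0},{"tx":0,"ty":0,"tz":0.006,"yaw":0,"hand":0},{"tx":0,"ty":0,"tz":0,"yaw":0,"hand":0}]'
```

```text
t: 14.12
ee_pos: [0.4746, 0.3032, 0.065]
tool_rot: [3.14, 0.002, -0.218]
ft_force: [0.5, 1.0, -4.0]
gripper_width: 0.0495
finger_force: 40.0
```

Free and well inside the cleats (force unchanged). On down to the floor.

```bash
python3 -m handwheel '[{"tx":0,"ty":0,"tz":0.01,"yaw":0,"hand":0},{"tx":0,"ty":0,"tz":0.01,"yaw":0,"hand":0},{"tx":0,"ty":0,"tz":0.005,"yaw":0,"hand":0},{"tx":0,"ty":0,"tz":0.002,"yaw":0,"hand":0},{"tx":0,"ty":0,"tz":0,"yaw":0,"hand":0}]'
```

```text
t: 14.75
ee_pos: [0.4749, 0.3033, 0.0402]
tool_rot: [3.14, 0.001, -0.218]
ft_force: [-6.6, -3.9, 9.0]
gripper_width: 0.05
finger_force: 40.0
```

```bash
python3 -m handwheel '[{"tx":0,"ty":0,"tz":0,"yaw":0,"hand":0.75},{"tx":0,"ty":0,"tz":0,"yaw":0,"hand":0.75},{"tx":0,"ty":0,"tz":0,"yaw":0,"hand":0.75},{"tx":0,"ty":0,"tz":-0.04,"yaw":0,"hand":0.75},{"tx":0,"ty":0,"tz":-0.05,"yaw":0,"hand":0.75},{"tx":0,"ty":0,"tz":-0.05,"yaw":0,"hand":1},{"tx":0,"ty":0,"tz":-0.05,"yaw":0,"hand":1},{"tx":0,"ty":0,"tz":0,"yaw":0,"hand":1}]'
python3 -m handwheel '[{"tx":0,"ty":0,"tz":0,"yaw":0,"hand":1},{"tx":0,"ty":0,"tz":0,"yaw":0,"hand":1}]'
python3 -c '
from look import *
near((.498,.297),.13,(("rim",.061,.004),),"w7")
near((.474,.3),.06,(("jigtop",.048,.005),),"w7b")'
```

```text
t: 15.75
ee_pos: [0.4783, 0.3048, 0.2348]
tool_rot: [-3.135, -0.008, -0.218]
ft_force: [1.2, -0.4, -0.6]
gripper_width: 0.0842
finger_force: 0.0
t: 16.0
ee_pos: [0.4743, 0.303, 0.2269]
tool_rot: [3.139, 0.003, -0.218]
ft_force: [0.3, -0.9, 0.2]
gripper_width: 0.087
finger_force: 0.0
16.05 [0.47437385 0.30302566 0.22697932] [ 3.13947339e+00  2.77922284e-03 -2.18198659e-01]
rim ([np.float64(497.8), np.float64(297.6)], array([162.2, 154.9]), np.float64(-12.5), 7852) 0.06050796407598816
16.1 [0.47452217 0.30311376 0.22719722] [ 3.13971642e+00  2.52576526e-03 -2.18182313e-01]
jigtop ([np.float64(477.3), np.float64(299.3)], array([102.9, 102.1]), np.float64(-12.5), 8712) 0.049259482572614526
```

```bash
python3 -m handwheel '[{"tx":0.0156,"ty":0.049,"tz":0,"yaw":0,"hand":1},{"tx":0.0156,"ty":0.049,"tz":0,"yaw":0,"hand":1},{"tx":0.0156,"ty":0.049,"tz":0,"yaw":0,"hand":1},{"tx":0.0156,"ty":0.049,"tz":0,"yaw":0,"hand":1},{"tx":0.0156,"ty":0.049,"tz":0,"yaw":0,"hand":1},{"tx":0.0156,"ty":0.049,"tz":0,"yaw":0,"hand":1},{"tx":0.0156,"ty":0.049,"tz":0,"yaw":0,"hand":1},{"tx":0.0156,"ty":0.049,"tz":0,"yaw":0,"hand":1}]'
python3 -m handwheel '[{"tx":0.0156,"ty":0.049,"tz":0,"yaw":0,"hand":1},{"tx":0.0156,"ty":0.049,"tz":0,"yaw":0,"hand":1},{"tx":0.0156,"ty":0.049,"tz":0,"yaw":0,"hand":1},{"tx":0,"ty":0,"tz":0,"yaw":0,"hand":1},{"tx":0,"ty":0,"tz":0,"yaw":0,"hand":1},{"tx":0,"ty":0,"tz":0,"yaw":0,"hand":1}]'
python3 -c '
from look import *
near((.53,-.262),.125,(("board",.018,.005),("bar",.062,.005)),"w8")'
```

```text
t: 17.1
ee_pos: [0.5119, -0.1078, 0.2282]
tool_rot: [-3.141, 0.001, -0.218]
ft_force: [0.8, -0.2, 0.4]
gripper_width: 0.0869
finger_force: 0.0
t: 17.85
ee_pos: [0.5261, -0.2585, 0.2286]
tool_rot: [-3.141, 0.001, -0.217]
ft_force: [0.1, 0.5, 0.6]
gripper_width: 0.0868
finger_force: 0.0
17.9 [ 0.52621568 -0.25856297  0.22886099] [-3.14124331e+00  4.26663328e-04 -2.16634901e-01]
board ([np.float64(533.3), np.float64(-281.2)], array([161. , 153.1]), np.float64(-11.5), 22388) 0.01678076532689589
bar ([np.float64(533.6), np.float64(-281.2)], array([87.8, 19.8]), np.float64(-11.0), 2284) 0.06060676498037405
```

```bash
python3 -m handwheel '[{"tx":0.012,"ty":0.0205,"tz":0,"yaw":-0.02,"hand":1},{"tx":0,"ty":0,"tz":0.05,"yaw":0,"hand":1},{"tx":0,"ty":0,"tz":0.05,"yaw":0,"hand":1},{"tx":0,"ty":0,"tz":0.05,"yaw":0,"hand":1},{"tx":0,"ty":0,"tz":0.025,"yaw":0,"hand":1},{"tx":0,"ty":0,"tz":0.011,"yaw":0,"hand":0.4},{"tx":0,"ty":0,"tz":0,"yaw":0,"hand":0},{"tx":0,"ty":0,"tz":0,"yaw":0,"hand":0}]' 40
python3 -m handwheel '[{"tx":0,"ty":0,"tz":0,"yaw":0,"hand":0},{"tx":0,"ty":0,"tz":0,"yaw":0,"hand":0},{"tx":0,"ty":0,"tz":0,"yaw":0,"hand":0},{"tx":0,"ty":0,"tz":0,"yaw":0,"hand":0}]'
```

```text
t: 18.9
ee_pos: [0.5347, -0.283, 0.0449]
tool_rot: [3.14, -0.003, -0.198]
ft_force: [0.0, 0.0, 0.4]
gripper_width: 0.0649
finger_force: 0.0
t: 19.4
ee_pos: [0.5334, -0.2825, 0.0431]
tool_rot: [3.142, -0.0, -0.198]
ft_force: [-0.4, 0.4, 0.2]
gripper_width: 0.025
finger_force: 0.0
```

```bash
python3 -m handwheel '[{"tx":0,"ty":0,"tz":0,"yaw":0,"hand":0},{"tx":0,"ty":0,"tz":0,"yaw":0,"hand":0},{"tx":0,"ty":0,"tz":0,"yaw":0,"hand":0}]' 50
python3 -m handwheel '[{"tx":0,"ty":0,"tz":-0.02,"yaw":0,"hand":0},{"tx":0,"ty":0,"tz":-0.04,"yaw":0,"hand":0},{"tx":0,"ty":0,"tz":-0.04,"yaw":0,"hand":0},{"tx":0,"ty":0,"tz":-0.04,"yaw":0,"hand":0},{"tx":0,"ty":0,"tz":0,"yaw":0,"hand":0},{"tx":0,"ty":0,"tz":0,"yaw":0,"hand":0}]'
python3 -c '
from look import *
near((.53,-.28),.125,(("board",.157,.008),("bar",.2,.006)),"w9")'
```

```text
t: 19.77
ee_pos: [0.5335, -0.2822, 0.0431]
tool_rot: [-3.141, 0.0, -0.198]
ft_force: [0.6, 4.0, 2.3]
gripper_width: 0.0193
finger_force: 50.0
t: 20.52
ee_pos: [0.5327, -0.2822, 0.182]
tool_rot: [-3.141, 0.001, -0.198]
ft_force: [-0.2, -0.1, -3.7]
gripper_width: 0.0199
finger_force: 50.0
20.575 [ 0.53226934 -0.28181079  0.18101203] [-3.14035642  0.00314071 -0.19829997]
board ([np.float64(541.7), np.float64(-284.0)], array([141.1, 152.4]), np.float64(-11.5), 47146) 0.154340507123914
bar ([np.float64(540.1), np.float64(-284.2)], array([71.5, 37.5]), np.float64(4.5), 7414) 0.19824478220892178
```

```bash
python3 -m handwheel '[{"tx":0,"ty":0,"tz":-0.01,"yaw":0.02,"hand":0},{"tx":-0.0133,"ty":-0.0465,"tz":0,"yaw":0,"hand":0},{"tx":-0.0133,"ty":-0.0465,"tz":0,"yaw":0,"hand":0},{"tx":-0.0133,"ty":-0.0465,"tz":0,"yaw":0,"hand":0},{"tx":-0.0133,"ty":-0.0465,"tz":0,"yaw":0,"hand":0},{"tx":-0.0133,"ty":-0.0465,"tz":0,"yaw":0,"hand":0},{"tx":-0.0133,"ty":-0.0465,"tz":0,"yaw":0,"hand":0},{"tx":-0.0133,"ty":-0.0465,"tz":0,"yaw":0,"hand":0}]'
python3 -m handwheel '[{"tx":-0.0133,"ty":-0.0465,"tz":0,"yaw":0,"hand":0},{"tx":-0.0133,"ty":-0.0465,"tz":0,"yaw":0,"hand":0},{"tx":-0.0133,"ty":-0.0465,"tz":0,"yaw":0,"hand":0},{"tx":-0.0133,"ty":-0.0465,"tz":0,"yaw":0,"hand":0},{"tx":-0.0133,"ty":-0.0465,"tz":0,"yaw":0,"hand":0},{"tx":0,"ty":0,"tz":0,"yaw":0,"hand":0},{"tx":0,"ty":0,"tz":0.02,"yaw":0,"hand":0},{"tx":0,"ty":0,"tz":0.02,"yaw":0,"hand":0}]'
python3 -m handwheel '[{"tx":0,"ty":0,"tz":0.015,"yaw":0,"hand":0},{"tx":0,"ty":0,"tz":0,"yaw":0,"hand":0},{"tx":0,"ty":0,"tz":0,"yaw":0,"hand":0}]'
cat > lidfit.py <<'E'
from h import *
s=ctrl.state();p,d=cams.camera("wrist");X=cloud("wrist",d);z=X[...,2]*1000;a=s["tool_rot"][2]
u=(X[...,0]*np.cos(a)+X[...,1]*np.sin(a))*1000;v=(-X[...,0]*np.sin(a)+X[...,1]*np.cos(a))*1000
e=s["ee_pos"]*1000;print(s["t"],"tcp",e[0]*np.cos(a)+e[1]*np.sin(a),-e[0]*np.sin(a)+e[1]*np.cos(a),e,s["tool_rot"],s["ft_force"])
near=(np.hypot(X[...,0]-.498,X[...,1]-.297)<.14)&(d>0)
o=lambda m:cv2.morphologyEx(m.astype(np.uint8),cv2.MORPH_OPEN,np.ones((3,3)))>0
zb=e[2]-25
for nm,zz in(("rim",61),("board",zb)):
    m=o(near&(abs(z-zz)<5));print(nm,m.sum(),np.percentile(u[m],99.5),np.percentile(v[m],[.5,99.5]),np.median(z[m]))
    for lo in(440,465):
        k=m&(u>lo)&(u<lo+15);print("  ",k.sum(),np.percentile(v[k],[1,99]) if k.sum()>9 else 0)
cv2.imwrite("pics/lidfit.png",p)
E
python3 lidfit.py
```

```text
t: 21.58
ee_pos: [0.5124, 0.0569, 0.1927]
tool_rot: [3.141, 0.001, -0.219]
ft_force: [1.4, -0.1, -2.6]
gripper_width: 0.0197
finger_force: 50.0
t: 22.58
ee_pos: [0.4981, 0.2954, 0.1509]
tool_rot: [3.14, 0.001, -0.22]
ft_force: [-0.4, 0.2, -3.8]
gripper_width: 0.0195
finger_force: 50.0
t: 22.95
ee_pos: [0.4989, 0.2966, 0.1384]
tool_rot: [-3.141, -0.0, -0.219]
ft_force: [0.5, 0.5, -3.3]
gripper_width: 0.0197
finger_force: 50.0
22.95 tcp 422.60437090589943 397.82334262556776 [498.88817138 296.59477187 138.35081454] [-3.14128792e+00 -4.36415951e-04 -2.18828243e-01] [ 0.53016166  0.47702338 -3.30341012]Traceback (most recent call last):
  File "lidfit.py", line 9, in <module>
    m=o(near&(abs(z-zz)<5));print(nm,m.sum(),np.percentile(u[m],99.5),np.percentile(v[m],[.5,99.5]),np.median(z[m]))
                                             ~~~~~~~~~~~~~^^^^^^^^^^^
    return _quantile_unchecked(
        a, q, axis, out, overwrite_input, method, keepdims, weights)
    return _ureduce(a,
                    func=_quantile_ureduce_func,
    ...<5 lines>...
                    overwrite_input=overwrite_input,
                    method=method)
    r = func(a, **kwargs)
    result = _quantile(arr,
                       quantiles=q,
    ...<2 lines>...
                       out=out,
                       weights=wgt)
    slices_having_nans = np.isnan(arr[-1, ...])
                                  ~~~^^^^^^^^^
IndexError: index -1 is out of bounds for axis 0 with size 0
```

```bash
sed -i 's/a=s\["tool_rot"\]\[2\]/a=-.2182/; s/for nm,zz in.*/for nm,zz in (("board",zb),):/' lidfit.py; python3 lidfit.py; python3 -c '
from h import *
a=-.2182;c=np.array([[497.0,296.2],[498.7,297.7],[497.8,297.6],[497.6,298.1],[498.05,297.7]])
print(c@[[np.cos(a),-np.sin(a)],[np.sin(a),np.cos(a)]])
p,d=cams.camera("scene");X=cloud("scene",d);z=X[...,2]
m=(d>0)&(np.hypot(X[...,0]-.498,X[...,1]-.297)<.14)
for nm,k in(("board",m&(abs(z-.1134)<.005)),("wallface",m&(z>.02)&(z<.055))):
  k=cv2.morphologyEx(k.astype(np.uint8),cv2.MORPH_OPEN,np.ones((3,3)))>0
  x=X[k]*1000;u=x[:,0]*np.cos(a)+x[:,1]*np.sin(a);v=-x[:,0]*np.sin(a)+x[:,1]*np.cos(a)
  print(nm,k.sum(),np.percentile(u,[.5,99,99.5]),np.percentile(v,[.5,99,99.5]),np.median(x[:,2]))
'
```

```text
23.0 tcp 423.0248435648541 397.8412785066765 [499.11612462 296.83462618 138.81131455] [-3.14077949e+00 -1.11776000e-03 -2.18632478e-01] [-0.26654664 -0.61880093 -2.47899098]
board 47033 503.40356349794996 [321.26206201 473.76716768] 112.59874821968639
   7104 [321.96353983 473.0839499 ]
   9582 [322.27504593 472.84908598]
[[421.09627426 396.76361704]
 [422.43125604 398.59605357]
 [421.57424349 398.30359931]
 [421.27074943 398.74844912]
 [421.79666839 398.45534635]]
board 4066 [350.6121424  504.95025979 505.33068189] [320.41160646 474.23008996 474.4490618 ] 113.85270603529469
wallface 1143 [345.99323863 505.12363935 505.2754324 ] [321.6534768  475.73355352 475.84496695] 36.485804193802714
```

```bash
python3 -m handwheel '[{"tx":0,"ty":-0.0011,"tz":0.015,"yaw":0,"hand":0},{"tx":0,"ty":0,"tz":0.014,"yaw":0,"hand":0},{"tx":0,"ty":0,"tz":0,"yaw":0,"hand":0},{"tx":0,"ty":0,"tz":0,"yaw":0,"hand":0}]'
python3 lidfit.py
cat > sc.py <<'E'
from h import *
a=-.2182;p,d=cams.camera("scene");X=cloud("scene",d);z=X[...,2]
m=(d>0)&(np.hypot(X[...,0]-.498,X[...,1]-.297)<.14);zb=ctrl.state()["ee_pos"][2]-.025
for nm,k in(("board",m&(abs(z-zb)<.005)),("wallface",m&(z>.02)&(z<.05))):
  k=cv2.morphologyEx(k.astype(np.uint8),cv2.MORPH_OPEN,np.ones((3,3)))>0
  x=X[k]*1000;u=x[:,0]*np.cos(a)+x[:,1]*np.sin(a);v=-x[:,0]*np.sin(a)+x[:,1]*np.cos(a)
  print(nm,k.sum(),np.percentile(u,[.5,99,99.5]),np.percentile(v,[.5,99,99.5]),np.median(x[:,2]))
  if nm=="board":
    A=np.c_[u-u.mean(),v-v.mean(),np.ones(len(u))];f=lambda A,b:np.linalg.lstsq(A,b,rcond=None)[0];c=f(A,x[:,2]);r=abs(x[:,2]-A@c)<1.5;print(" slopes u,v",f(A[r],x[r,2]))
cv2.imwrite("pics/sc.png",p)
E
python3 sc.py
```

```text
t: 23.6
ee_pos: [0.4985, 0.2979, 0.1087]
tool_rot: [3.141, 0.001, -0.218]
ft_force: [0.4, -0.4, -3.5]
gripper_width: 0.0196
finger_force: 50.0
23.6 tcp 422.2298241489944 398.7083834703858 [498.52766068 297.8532709  108.69633421] [ 3.14119989e+00  5.15060225e-04 -2.18124144e-01] [ 0.3727664  -0.3777547  -3.47055947]
board 47049 502.8283628398304 [322.17563783 474.65991066] 82.67391238776301
   7128 [323.08598996 473.9682295 ]
   9653 [323.1375936  473.72698635]
board 3815 [349.38393344 503.95598706 504.47283809] [321.28998823 475.02195965 475.38129894] 83.95278308415935
 slopes u,v [ 2.61419946e-04 -1.83842119e-03  8.39543817e+01]
wallface 893 [346.85202481 505.00379137 505.16288477] [322.41388296 475.79158309 475.91742451] 34.90333969869805
```

```bash
python3 -m handwheel '[{"tx":0.0005,"ty":-0.0003,"tz":0.0015,"yaw":0,"hand":0},{"tx":0,"ty":0,"tz":0.0015,"yaw":0,"hand":0},{"tx":0,"ty":0,"tz":0.001,"yaw":0,"hand":0},{"tx":0,"ty":0,"tz":0,"yaw":0,"hand":0}]'
python3 -m handwheel '[{"tx":0,"ty":0,"tz":0.001,"yaw":0,"hand":0},{"tx":0,"ty":0,"tz":0.001,"yaw":0,"hand":0},{"tx":0,"ty":0,"tz":0,"yaw":0,"hand":0}]'
```

```text
t: 24.2
ee_pos: [0.4991, 0.298, 0.1049]
tool_rot: [3.141, 0.0, -0.218]
ft_force: [-0.4, -0.3, -3.0]
gripper_width: 0.0196
finger_force: 50.0
t: 24.58
ee_pos: [0.4991, 0.298, 0.1029]
tool_rot: [3.141, 0.0, -0.218]
ft_force: [0.3, -1.7, -2.0]
gripper_width: 0.0198
finger_force: 50.0
```

```bash
python3 -m handwheel '[{"tx":0,"ty":0,"tz":0.001,"yaw":0,"hand":0},{"tx":0,"ty":0,"tz":0.001,"yaw":0,"hand":0},{"tx":0,"ty":0,"tz":0,"yaw":0,"hand":0}]'
python3 -m handwheel '[{"tx":0,"ty":0,"tz":0.001,"yaw":0,"hand":0},{"tx":0,"ty":0,"tz":0,"yaw":0,"hand":0}]'
```

```text
t: 24.95
ee_pos: [0.4993, 0.298, 0.1011]
tool_rot: [3.141, -0.0, -0.218]
ft_force: [-1.0, -0.1, -2.4]
gripper_width: 0.0197
finger_force: 50.0
t: 25.2
ee_pos: [0.4995, 0.2981, 0.1005]
tool_rot: [-3.141, -0.0, -0.218]
ft_force: [-0.2, -1.4, 0.9]
gripper_width: 0.0198
finger_force: 50.0
```

The plug is in the mouth and resting on the springs, so I press it home slowly.

```bash
python3 -m handwheel '[{"tx":0,"ty":0,"tz":0.001,"yaw":0,"hand":0},{"tx":0,"ty":0,"tz":0,"yaw":0,"hand":0}]'
python3 -m handwheel '[{"tx":0,"ty":0,"tz":0.001,"yaw":0,"hand":0},{"tx":0,"ty":0,"tz":0,"yaw":0,"hand":0}]'
python3 -m handwheel '[{"tx":0,"ty":0,"tz":0.001,"yaw":0,"hand":0},{"tx":0,"ty":0,"tz":0,"yaw":0,"hand":0}]'
```

```text
t: 25.45
ee_pos: [0.4997, 0.2984, 0.0997]
tool_rot: [-3.141, -0.001, -0.218]
ft_force: [-0.8, -0.5, 3.9]
gripper_width: 0.0197
finger_force: 50.0
t: 25.7
ee_pos: [0.4998, 0.2984, 0.0988]
tool_rot: [-3.141, -0.001, -0.218]
ft_force: [-0.2, -0.6, 5.1]
gripper_width: 0.0195
finger_force: 50.0
t: 25.95
ee_pos: [0.5, 0.2984, 0.0979]
tool_rot: [-3.14, -0.002, -0.218]
ft_force: [-0.9, -0.4, 4.4]
gripper_width: 0.0197
finger_force: 50.0
```

```bash
python3 -m handwheel '[{"tx":0,"ty":0,"tz":0.001,"yaw":0,"hand":0},{"tx":0,"ty":0,"tz":0,"yaw":0,"hand":0}]'
python3 -m handwheel '[{"tx":0,"ty":0,"tz":0.001,"yaw":0,"hand":0},{"tx":0,"ty":0,"tz":0,"yaw":0,"hand":0}]'
python3 sc.py
```

```text
t: 26.2
ee_pos: [0.5, 0.2984, 0.097]
tool_rot: [-3.141, -0.002, -0.218]
ft_force: [-1.0, -1.0, 7.4]
gripper_width: 0.0195
finger_force: 50.0
t: 26.45
ee_pos: [0.5, 0.2984, 0.097]
tool_rot: [-3.141, -0.002, -0.218]
ft_force: [-3.2, -1.9, 13.5]
gripper_width: 0.02
finger_force: 50.0
board 3782 [350.42211961 505.22185609 505.64984959] [322.15212819 475.63961022 475.90130954] 71.81820169322049
 slopes u,v [-7.99206048e-04 -8.72282170e-04  7.17956733e+01]
wallface 882 [347.60569359 504.97378184 505.26105845] [322.39530433 475.75969824 475.84419443] 34.8923924713234
```

```bash
python3 -m handwheel '[{"tx":0,"ty":0,"tz":0.001,"yaw":0,"hand":0},{"tx":0,"ty":0,"tz":0.001,"yaw":0,"hand":0},{"tx":0,"ty":0,"tz":0,"yaw":0,"hand":0}]'
python3 -m handwheel '[{"tx":0,"ty":0,"tz":-0.002,"yaw":0,"hand":0},{"tx":0,"ty":0,"tz":-0.001,"yaw":0,"hand":0},{"tx":0,"ty":0,"tz":0,"yaw":0,"hand":0.7},{"tx":0,"ty":0,"tz":0,"yaw":0,"hand":0.7},{"tx":0,"ty":0,"tz":0,"yaw":0,"hand":0.7},{"tx":0,"ty":0,"tz":0,"yaw":0,"hand":0.7},{"tx":0,"ty":0,"tz":0,"yaw":0,"hand":0.7}]'
python3 -m handwheel '[{"tx":0,"ty":0,"tz":-0.02,"yaw":0,"hand":0.7},{"tx":0,"ty":0,"tz":-0.04,"yaw":0,"hand":0.7},{"tx":0,"ty":0,"tz":-0.05,"yaw":0,"hand":0.7},{"tx":0,"ty":0,"tz":-0.05,"yaw":0,"hand":0.7},{"tx":0,"ty":0,"tz":0,"yaw":0,"hand":0.7},{"tx":0,"ty":0,"tz":0,"yaw":0,"hand":0.7}]'
python3 - <<'E'
from h import *
p,d=cams.camera("wrist");X=cloud("wrist",d);z=X[...,2]*1000
m=(d>0)&(np.hypot(X[...,0]-.498,X[...,1]-.297)<.14)&(abs(z-72)<6)
m=cv2.morphologyEx(m.astype(np.uint8),cv2.MORPH_OPEN,np.ones((3,3)))>0
print(rect(X,m),np.median(z[m]))
A=np.c_[X[m][:,:2]*1000-[498,297],np.ones(m.sum())];c=np.linalg.lstsq(A,z[m],rcond=None)[0];print(c,ctrl.state()["tool_rot"])
p,d=cams.camera("scene");cv2.imwrite("pics/end.png",p)
E
sed -i 's/zb=ctrl.*/zb=.072/' sc.py; python3 sc.py
```

```text
t: 26.88
ee_pos: [0.5001, 0.2984, 0.097]
tool_rot: [-3.141, -0.002, -0.218]
ft_force: [-9.9, -5.2, 26.6]
gripper_width: 0.0196
finger_force: 50.0
t: 27.75
ee_pos: [0.4992, 0.298, 0.0959]
tool_rot: [3.142, 0.0, -0.218]
ft_force: [0.2, -0.3, -0.4]
gripper_width: 0.0582
finger_force: 0.0
t: 28.5
ee_pos: [0.4992, 0.2981, 0.2569]
tool_rot: [-3.141, -0.001, -0.218]
ft_force: [-0.1, -0.3, -2.1]
gripper_width: 0.0608
finger_force: 0.0
([np.float64(498.9), np.float64(297.2)], array([160.9, 152.9]), np.float64(-12.0), 24807) 69.14180636121877
[-1.55337642e-03 -2.02511306e-03  6.91535403e+01] [ 3.14092074e+00  9.37908627e-04 -2.18171846e-01]
board 5280 [343.09126219 504.93378665 505.43333513] [321.8618435  475.42959538 475.82389247] 71.86195391634243
 slopes u,v [ 2.08390639e-04 -8.24717395e-04  7.18574571e+01]
wallface 911 [345.56799319 505.03270136 505.2671707 ] [322.19652696 475.76941129 475.85984363] 34.90461075119287
```

View pics/end.png

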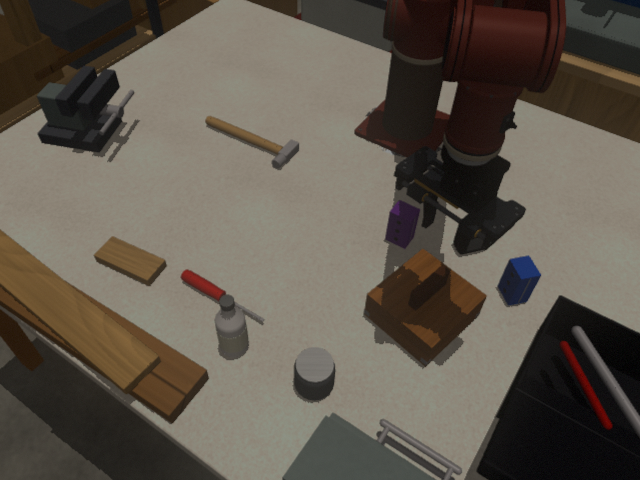

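The lid sits level on the case (425,300), with its board top at 72 mm, flush with the case outline. Everything else is in place and the gripper is clear.

```bash
python3 -c '
from workcell import ctrl
print(ctrl.job_done())'
```

```text
the job is handed in; nothing more can be done
None
```

The job is handed in: the jig was laid down on the bench on a bushing face, released, picked up again and laid flat in its bay. The lid is pressed fully home (about 27 N at most), and the arm is clear, at about 28.6 s of the 72 s allowed.

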